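# Rake washed spacer blocks level in the drying tray

## Robot

A 6-joint arm with a two-finger parallel gripper is mounted at the origin on the work surface. World frame = base frame: x ahead of the robot, y to its left, z up, the work surface at z = 0. Lengths are in m, angles in rad, forces in N, time in s.
With the tool pointing down it reaches from about 0.3 to 0.875 m from the base axis. Payload 6.4 kg.
Tool frame: the origin (TCP) lies midway between the tips of the shut fingers; the grasp point (between the pads) lies 19 mm behind it; z points along the fingers, y is the direction in which the jaws open and shut (so a half turn about z gives the same grasp; the last joint's range is limited). The gripper opens to 85 mm and grips with 20 to 120 N. Pads are 22 mm wide; open, the fingers measure 114 mm over their backs; the gripper's body (76 mm by 85 mm) begins 54 mm behind the grasp point. The pads swing forward as they close: fully open they stand 13 mm farther back than shut.
Start: joints at [1.077, 0.181, 1.607, -0, 1.354, -0.206], TCP at [0.163, 0.551, 0.231] pointing down, gripper open.
Joint ranges: [-2.99, 2.99], [-0.89, 2.07], [0.3, 2.58], [-1.14, 4.28], [0, 2.63], [-3.12, 3.12]. Speed limits (rad/s): [2.57, 2.57, 3.01, 3.14, 3.14, 3.14].

## Interface

Orientations are given as a unit quaternion [w, x, y, z].
In Python, from bench import ctrl gives the robot as it stands.
- The arm moves only by the tool apply_moves, never from a script. Its argument "plan" is a list of rows, each an object with "translation": the shift along the tool's x, y, z in m, a list of three; "angular": the turn, a rotation vector about the tool's x, y, z in rad, a list of three; "hand": the finger opening in m, from 0 to 0.0854. In form: [{"translation": [x, y, z], "angular": [rx, ry, rz], "hand": hand}, ...]. A call has 1 to 10 rows; each row shifts and turns the commanded pose from where the row before left it, along the tool's axes as they then stand; what a row does not reach is not made up. A row lasts 1/8 s, in which the tool goes at most 62.5 mm and 10.7 degrees, less where a joint would pass 70% of its speed; a pose out of reach is approached as far as the arm can. A call with a gripper value outside its range is refused whole. The fingers move at their own pace and stop on an object; the grip force is fixed at half the most. Time passes only in rows, so rows that do not move let the fingers close. It gives the time, the measured TCP pose, the force and the opening at its end, in the units of the state.
- ctrl.get_obs(): the state, without advancing time (a new reading comes with each control period).
- ctrl.camera(name): name is "side" or "top"; returns a dict with "img" (400x640x3 uint8, red, green, blue), "K" (3x3 intrinsics, pixels), "k1" (the pictures are not rectified: a ray, as slopes to the right and down, at radius r is drawn at 1 + k1 r^2 times it, then the intrinsics apply), "eye" and "orientation" of the camera in the world. Camera axes: x right, y up, looking along -z (the intrinsics and any distortion apply to the point x, -y, -z); pixel columns grow to the right and rows downward; lengths in m; the calibration is good to about 2 mm. A picture is of the moment at which its call begins. There is no depth.
- ctrl.hand_in(): hands the job in, once; it reports no verdict.
The state is a dict: "time_s": time; "q": joint angles; "dq": joint speeds; "joint_efforts": joint torques, N m; "eef_pos": TCP position; "eef_rot": TCP orientation; "wrist_force": force on the tool from outside, world axes, zero at the start; "torque": the same for the moment, N m; "opening": opening from 0.0 (shut) to 1.0 (fully open).
Only numpy, scipy, OpenCV 4.12 (cv2) and the standard library are available. Lean on these libraries where they do the work, as an engineer would, in place of code of your own. Each camera call takes 0.05 s, during which the arm holds its last target.

## Task

The washed spacer blocks are heaped two deep at the far end of the drying tray. Take the small rake (not the brush) and rake the top ones across into the empty near half, so that all six lie flat inside the tray in one even layer, none resting on another and about as many in the near half as in the far half. Then stand the rake upright on the bench, clear of the tray; do not handle the blocks with the gripper, and leave the brush, jar and tape where they are.

Things in the scene. Friction and masses are not known exactly. Their poses are not given: they have to be found in the camera images.
- tray: Shallow open steel drying tray fixed to the bench. Inside 150 mm (its x) by 160 mm (its y); floor 5 mm, walls 6 mm thick, rim 19 mm over the bench: one layer of blocks is flush with the rim. Origin: centre of its underside. Its x points to the end away from the robot (within 18 degrees). The heap, 100 mm wide, two layers of three abreast, lies at tray x = 12 to 66 mm.
- rake_grip (a point): Hand rake of 0.3 kg standing on the bench, z up. Point: on the handle's axis, 105 mm above the foot. Handle: upright dark wood, 22 mm square, 51 to 134 mm above the foot. Steel head: bar 144 mm long (its y) with seven 6 mm tines, 12 mm apart, 40 mm long, in one row at x = 0; at each end a cheek 44 mm long (x), 6 mm thick. Tines and cheeks end level at the foot. Same front and back.
- block_a: One of six alike white blocks, 48 mm (its x) by 28 mm (its y) by 14 mm (its z), 45 g, origin at its centre. Starts in the lower row of three, flat on the tray's floor at its far end, long side along the tray's x.
- block_b: One of six alike white blocks, 48 mm (its x) by 28 mm (its y) by 14 mm (its z), 45 g, origin at its centre. Starts in the lower row of three, flat on the tray's floor at its far end, long side along the tray's x.
- block_c: One of six alike white blocks, 48 mm (its x) by 28 mm (its y) by 14 mm (its z), 45 g, origin at its centre. Starts in the lower row of three, flat on the tray's floor at its far end, long side along the tray's x.
- block_d: One of six alike white blocks, 48 mm (its x) by 28 mm (its y) by 14 mm (its z), 45 g, origin at its centre. Starts in the upper row of three, lying on top of the lower row, so its centre is about 26 mm over the bench, long side along the tray's x.
- block_e: One of six alike white blocks, 48 mm (its x) by 28 mm (its y) by 14 mm (its z), 45 g, origin at its centre. Starts in the upper row of three, lying on top of the lower row, so its centre is about 26 mm over the bench, long side along the tray's x.
- block_f: One of six alike white blocks, 48 mm (its x) by 28 mm (its y) by 14 mm (its z), 45 g, origin at its centre. Starts in the upper row of three, lying on top of the lower row, so its centre is about 26 mm over the bench, long side along the tray's x.
- brush: Bystander: hand brush standing on its black bristles, 136 by 48 mm, with an upright round wooden handle 24 mm thick, 118 mm tall in all. Origin under its centre. It may stand in either of the two places, the rake in the other.
- jar: Bystander: glass jar with a steel lid, 64 mm across, 85 mm tall. Origin under its centre.
- tape: Bystander: black roll of tape lying flat, 90 mm across, 24 mm high. Origin under its centre.
Things that resemble listed ones, but are neither listed nor needed, are in the scene too. What is shaped like the part that bears rake_grip but blue is not meant.

How it is judged:
By the outcome, as a careful person would: the job done as asked, in the order asked, and still so for the second after the job is handed in, with the robot touching nothing.
It also fails if it takes over 53 s, if anything falls off the work surface, if the arm or the gripper's body presses on something with over 40 N, if the wrist force passes 120 N, or if a joint passes its speed limit or range.

## Working session

There is one attempt and no reset: what is moved stays moved. The work goes in short steps, Python scripts to look and compute and a tool call to move; the robot and the scene stay as the last step left them, time stands still between calls to the robot, and variables do not carry over. Pictures are saved under pics/ and viewed, and the job is handed in when it is done.

Besides the shell and the picture viewer there is one more tool, called after "Emit:" as name(argument=value, ...) on one line, values as JSON. apply_moves: Moves the arm, as the interface text tells. Its arguments: {"type":"object","properties":{"plan":{"type":"array","items":{"type":"object","properties":{"translation":{"type":"array","items":{"type":"number"}},"angular":{"type":"array","items":{"type":"number"}},"hand":{"type":"number"}}}}},"required":["plan"]}

```bash
mkdir -p pics; ls; python3 - <<'E'
from bench import ctrl
import cv2
o=ctrl.get_obs()
for k,v in o.items(): print(k,v)
for n in("side","top"):
    c=ctrl.camera(n); cv2.imwrite(f"pics/{n}0.png",c["img"][:,:,::-1])
    print(n,c["K"],c["k1"],c["eye"],c["orientation"])
E
```

```text
pics
time_s 0.0
q [ 1.07670018e+00  1.81535181e-01  1.60802718e+00  2.52887101e-05
  1.35380227e+00 -2.06275970e-01]
dq [ 0.00014055  0.00191032 -0.00061891  0.00112389 -0.00193364 -0.00022838]
joint_efforts [-1.30090597e-03 -4.44874227e+01 -3.51334155e+01 -3.71258884e-04
  9.10117262e-03 -1.70311279e-05]
eef_pos [0.16291159 0.55085403 0.23037819]
eef_rot [-3.15554833e-04  1.43416520e-01  9.89662021e-01 -8.27982364e-04]
wrist_force [ 0.16988655 -0.03241291  0.35255455]
torque [ 0.02021578 -0.02457665 -0.03904028]
opening 1.001421335576793
side [[438.97406219   0.         317.88421382]
 [  0.         438.97406219 190.29402109]
 [  0.           0.           1.        ]] -0.03365510804177527 [ 0.0573678  -0.63796491  0.70360054] [ 0.83683392  0.40752387 -0.15110867 -0.33286552]
top [[365.5168692    0.         324.23171768]
 [  0.         365.5168692  198.75637267]
 [  0.           0.           1.        ]] -0.032731783558123596 [ 0.40373748 -0.07039496  0.83815993] [-0.69426181 -0.06938271  0.05959684  0.7138871 ]
```

View pics/side0.png

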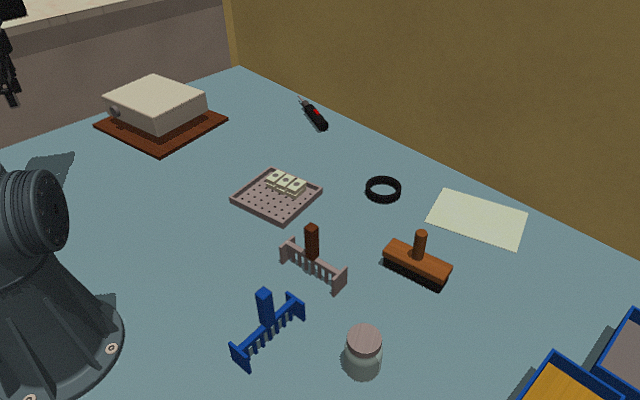

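View pics/top0.png

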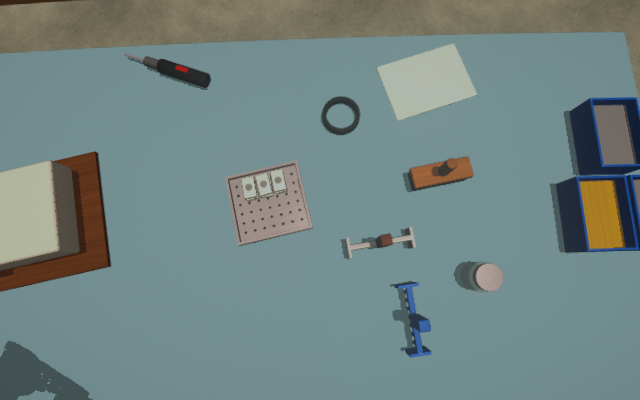

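The rake (steel head, dark handle) is at about (380,242) in the top view, the tray at (269,203) and the heap at (264,185). The blue rake at (415,320) is a decoy. I'll enlarge the crops next.

```bash
cat > h.py <<'E'
import numpy as np, cv2
from scipy.spatial.transform import Rotation as R
def cal(c):
    q=c["orientation"]; return c["K"],c["k1"],np.array(c["eye"]),R.from_quat([q[1],q[2],q[3],q[0]]).as_matrix()
def proj(c,P):
    K,k1,e,M=cal(c); p=(np.atleast_2d(P)-e)@M
    s=np.c_[p[:,0],-p[:,1]]/(-p[:,2:3]); s=s*(1+k1*(s**2).sum(1,keepdims=True))
    return s*[K[0,0],K[1,1]]+[K[0,2],K[1,2]]
def back(c,uv,z):
    K,k1,e,M=cal(c); uv=np.atleast_2d(uv).astype(float)
    d=(uv-[K[0,2],K[1,2]])/[K[0,0],K[1,1]]; s=d.copy()
    for _ in range(20): s=d/(1+k1*(s**2).sum(1,keepdims=True))
    r=np.c_[s[:,0],-s[:,1],-np.ones(len(s))]@M.T
    t=(z-e[2])/r[:,2]; return e+r*t[:,None]
def crop(c,x0,y0,w,h,f,name):
    im=cv2.resize(c["img"][y0:y0+h,x0:x0+w],None,fx=f,fy=f,interpolation=cv2.INTER_CUBIC)[:,:,::-1]
    cv2.imwrite("pics/"+name,im)
def yaw(o):
    q=o["eef_rot"]; m=R.from_quat([q[1],q[2],q[3],q[0]]).as_matrix(); return m
E
python3 - <<'E'
from bench import ctrl
from h import *
c=ctrl.camera("top"); crop(c,215,150,110,100,7,"t1.png"); crop(c,335,220,100,50,8,"t2.png")
c=ctrl.camera("side"); crop(c,220,160,150,140,5,"s1.png")
E
```

```text
(no output)
```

View pics/t1.png

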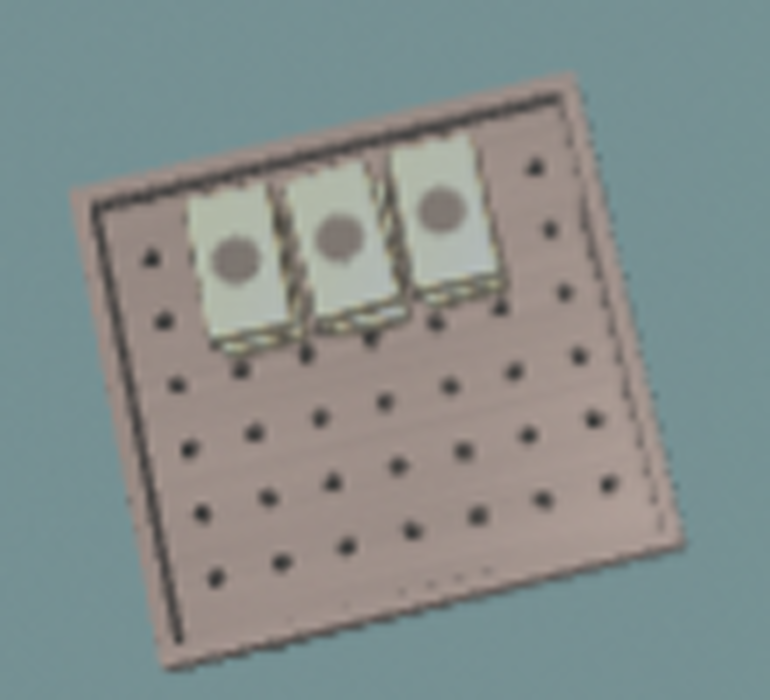

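View pics/t2.png

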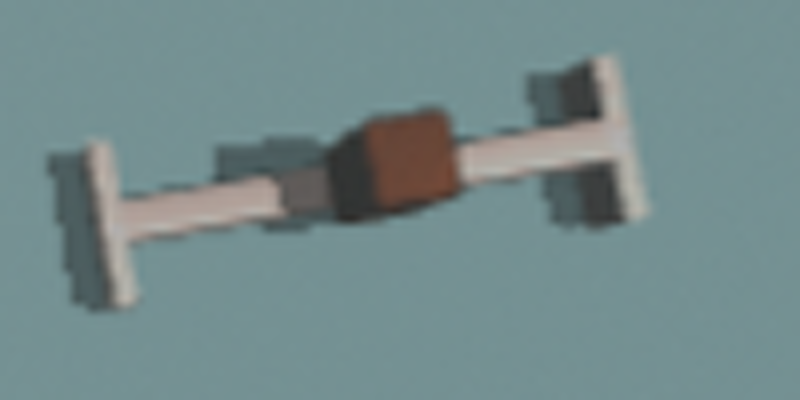

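View pics/s1.png

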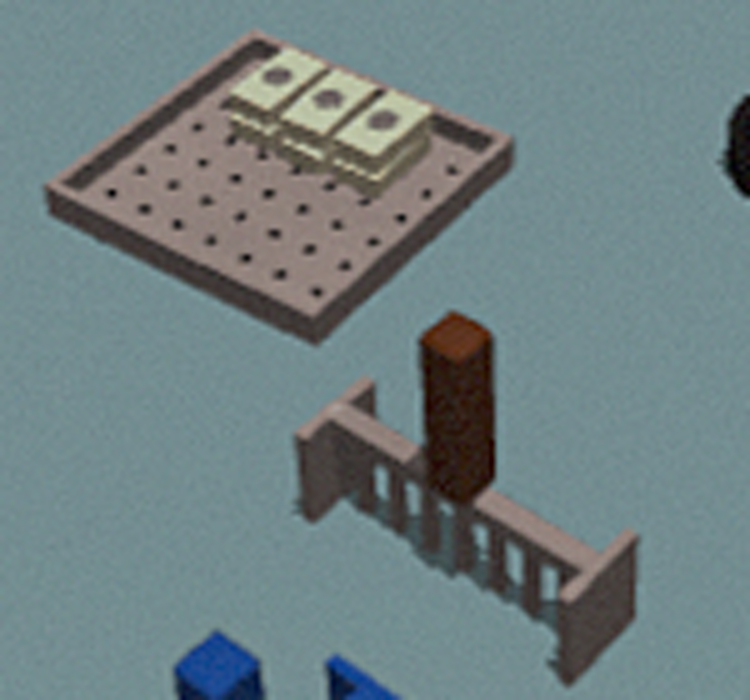

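```bash
python3 - <<'E'
from bench import ctrl
from h import *
from scipy.optimize import least_squares
ct=ctrl.camera("top"); cs=ctrl.camera("side")
def px(l,x0,y0,f): return (np.array(l)+.5)/f-.5+[x0,y0]
T=px([(72,190),(575,73),(685,545),(163,664)],215,150,7)
S=px([(255,30),(515,138),(315,322),(48,188)],220,160,5)
def rig(p,L):
    L=np.array(L,float); c,s=np.cos(p[2]),np.sin(p[2])
    return np.c_[p[0]+c*L[:,0]-s*L[:,1],p[1]+s*L[:,0]+c*L[:,1],L[:,2]]
# tray x far; +y = left in the top picture
LT=[(.081,.086,.019),(.081,-.086,.019),(-.081,-.086,.019),(-.081,.086,.019)]
f=lambda p:np.r_[(proj(ct,rig(p,LT))-T).ravel(),(proj(cs,rig(p,LT))-S).ravel()]
r=least_squares(f,[.4,.05,0]); print("tray",r.x,np.degrees(r.x[2]),"\n",r.fun.round(1))
tray=r.x
ht=px([(370,122),(445,110),(460,188),(378,210)],335,220,8)
ch=px([(98,142),(122,305),(607,58),(637,215)],335,220,8)
hs=px([(455,312),(493,340),(457,362),(420,338)],220,160,5)
print("handle top from top",back(ct,ht,.134).mean(0),"side",back(cs,hs,.134).mean(0))
b=back(ct,ch,.051);print("cheeks z.051",b.round(4).tolist(), "centre",b.mean(0))
d=b[:2].mean(0)-b[2:].mean(0); print("len",np.hypot(*d[:2]),"yaw of +y axis -90",np.degrees(np.arctan2(d[1],d[0]))-90)
bl=px([(236,261),(339,239),(441,211)],215,150,7)
w=back(ct,bl,.033); c,s=np.cos(tray[2]),np.sin(tray[2])
l=(w[:,:2]-tray[:2])@np.array([[c,-s],[s,c]]); print("upper blocks in tray",l.round(4).tolist())
o=ctrl.get_obs(); print(yaw(o).round(3))
E
```

```text
tray [0.553097   0.06797609 0.20603815] 11.805116237328308 
 [-0.2 -0.3  0.1 -0.5 -0.  -0.4 -0.1  0.3  0.1  0.3  0.3  0.6 -0.1  0.1
 -0.8  0.2]
handle top from top [ 0.45155435 -0.17907052  0.134     ] side [ 0.45165048 -0.17833923  0.134     ]
cheeks z.051 [[0.4637, -0.1076, 0.051], [0.4203, -0.1124, 0.051], [0.4824, -0.2455, 0.051], [0.4401, -0.2507, 0.051]] centre [ 0.4516227  -0.17907431  0.051     ]
len 0.13942837735377844 yaw of +y axis -90 7.932877799044405
upper blocks in tray [[0.0399, 0.0347], [0.0392, 0.0006], [0.0405, -0.0335]]
[[-0.959  0.284 -0.   ]
 [ 0.284  0.959 -0.001]
 [ 0.    -0.001 -1.   ]]
```

Emit:
apply_moves(plan=[{"translation":[-0.0303,-0.0387,0],"angular":[0,0,0],"hand":0.085},{"translation":[-0.0303,-0.0387,0],"angular":[0,0,0],"hand":0.085},{"translation":[-0.0303,-0.0387,0],"angular":[0,0,0],"hand":0.085},{"translation":[-0.0303,-0.0387,0],"angular":[0,0,0],"hand":0.085},{"translation":[-0.0303,-0.0387,0],"angular":[0,0,0],"hand":0.085},{"translation":[-0.0303,-0.0387,0],"angular":[0,0,0],"hand":0.085},{"translation":[-0.0303,-0.0387,0],"angular":[0,0,0],"hand":0.085},{"translation":[-0.0303,-0.0387,0],"angular":[0,0,0],"hand":0.085}])

```text
time_s: 1.3
eef_pos: [0.3081, 0.1843, 0.2316]
eef_rot: [0.001, 0.143, 0.99, 0.0]
wrist_force: [1.5, -0.0, 0.4]
opening: 0.995
```

Emit:
apply_moves(plan=[{"translation":[-0.0303,-0.0387,0],"angular":[0,0,0],"hand":0.085},{"translation":[-0.0303,-0.0387,0],"angular":[0,0,0],"hand":0.085},{"translation":[-0.0303,-0.0387,0],"angular":[0,0,0],"hand":0.085},{"translation":[-0.0303,-0.0387,0],"angular":[0,0,0],"hand":0.085},{"translation":[-0.0303,-0.0387,0],"angular":[0,0,0],"hand":0.085},{"translation":[-0.0303,-0.0387,0],"angular":[0,0,0],"hand":0.085},{"translation":[-0.0303,-0.0387,0],"angular":[0,0,0],"hand":0.085},{"translation":[-0.0303,-0.0387,0],"angular":[0,0,0],"hand":0.085}])

```text
time_s: 2.3
eef_pos: [0.4527, -0.1817, 0.2313]
eef_rot: [0.0, 0.144, 0.99, -0.0]
wrist_force: [-0.8, -0.3, -0.2]
opening: 0.994
```

Emit:
apply_moves(plan=[{"translation":[0,0,0],"angular":[0,0,0.1636],"hand":0.085},{"translation":[0,0,0],"angular":[0,0,0.1636],"hand":0.085},{"translation":[0,0,0],"angular":[0,0,0.1636],"hand":0.085},{"translation":[0,0,0],"angular":[0,0,0.1636],"hand":0.085},{"translation":[0,0,0],"angular":[0,0,0.1636],"hand":0.085},{"translation":[0,0,0],"angular":[0,0,0.1636],"hand":0.085},{"translation":[0,0,0],"angular":[0,0,0.1636],"hand":0.085}])

```text
time_s: 3.18
eef_pos: [0.4523, -0.1799, 0.2313]
eef_rot: [-0.0, 0.659, 0.752, 0.0]
wrist_force: [-0.4, 0.0, 0.4]
opening: 0.995
```

```bash
cat > st.py <<'E'
from bench import ctrl
from h import *
def st():
    o=ctrl.get_obs(); M=yaw(o); q=o["q"]
    print("t",round(o["time_s"],2),"pos",np.round(o["eef_pos"],4),"ydir deg",np.degrees(np.arctan2(M[1,1],M[0,1])).round(2),"z",M[:,2].round(4),"F",np.round(o["wrist_force"],2),"open",round(o["opening"],3),"q",np.round(q,2))
    return o,M
def delta(tgt,M,p): return (M.T@(np.array(tgt)-p)).round(4)
E
python3 -c "
from st import *
o,M=st(); print(delta([.4516,-.179,.13],M,o['eef_pos']))"
```

```text
t 3.17 pos [ 0.4523 -0.1799  0.2313] ydir deg 7.59 z [-0.  0. -1.] F [-0.36  0.03  0.37] open 0.995 q [-0.62 -0.02  1.82  0.    1.34 -0.76]
[ 0.001  -0.0005  0.1013]
```

Emit:
apply_moves(plan=[{"translation":[0.001,0,0.029],"angular":[0,0,-0.006],"hand":0.085},{"translation":[0,-0.0005,0.029],"angular":[0,0,0],"hand":0.085},{"translation":[0,0,0.029],"angular":[0,0,0],"hand":0.085},{"translation":[0,0,0.029],"angular":[0,0,0],"hand":0.085},{"translation":[0,0,0.029],"angular":[0,0,0],"hand":0.085},{"translation":[0,0,0],"angular":[0,0,0],"hand":0.085}])

```text
time_s: 3.92
eef_pos: [0.45, -0.1779, 0.0843]
eef_rot: [-0.003, 0.655, 0.756, -0.0]
wrist_force: [0.7, 0.8, -0.0]
opening: 0.994
```

Emit:
apply_moves(plan=[{"translation":[0,0,0],"angular":[0,0,0],"hand":0.0},{"translation":[0,0,0],"angular":[0,0,0],"hand":0.0},{"translation":[0,0,0],"angular":[0,0,0],"hand":0.0},{"translation":[0,0,0],"angular":[0,0,0],"hand":0.0},{"translation":[0,0,0],"angular":[0,0,0],"hand":0.0},{"translation":[0,0,0],"angular":[0,0,0],"hand":0.0}])

```text
time_s: 4.68
eef_pos: [0.4523, -0.1794, 0.0872]
eef_rot: [0.001, 0.654, 0.756, 0.0]
wrist_force: [-0.5, 1.5, 5.5]
opening: 0.247
```

```bash
python3 -c "
from st import *
st(); c=ctrl.camera('side'); crop(c,240,160,160,140,5,'s2.png')"
```

```text
t 4.67 pos [ 0.4523 -0.1794  0.0872] ydir deg 8.24 z [ 1.3e-03 -8.0e-04 -1.0e+00] F [-0.49  1.48  5.54] open 0.247 q [-0.62  0.17  1.94  0.    1.03 -0.77]
```

View pics/s2.png

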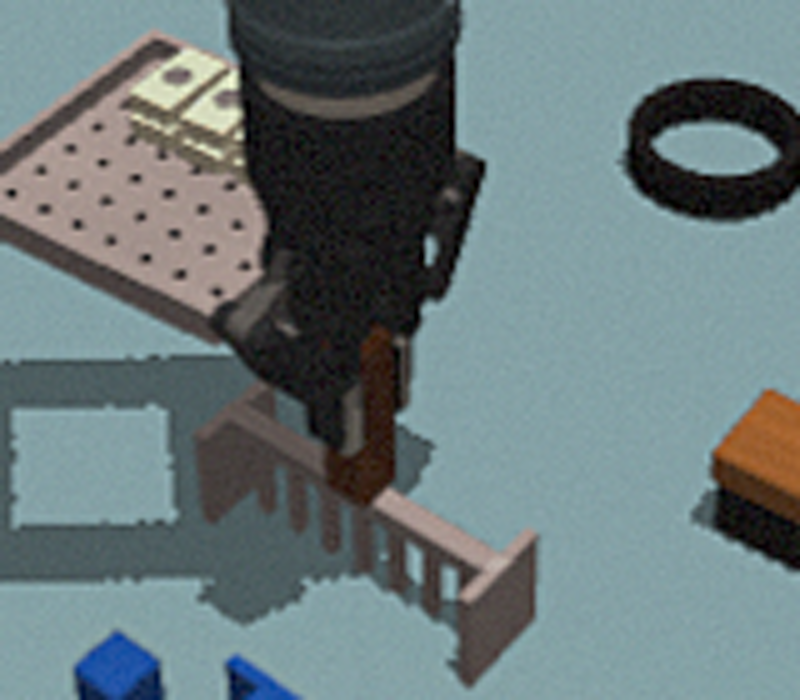

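Emit:
apply_moves(plan=[{"translation":[0,0,-0.01],"angular":[0,0,0],"hand":0.0},{"translation":[0,0,-0.025],"angular":[0,0,0],"hand":0.0},{"translation":[0,0,-0.03],"angular":[0,0,0],"hand":0.0},{"translation":[0,0,0],"angular":[0,0,-0.0625],"hand":0.0},{"translation":[0,0,0],"angular":[0,0,0],"hand":0.0}])

```text
time_s: 5.35
eef_pos: [0.4514, -0.1789, 0.1515]
eef_rot: [-0.0, 0.631, 0.776, -0.0]
wrist_force: [-0.3, -0.2, -3.0]
opening: 0.253
```

```bash
cat >> st.py <<'E'
TR=np.array([.5531,.0680]); TY=np.radians(11.8)
def w(x,y,z): c,s=np.cos(TY),np.sin(TY); return [TR[0]+c*x-s*y,TR[1]+s*x+c*y,z]
def tl(p): c,s=np.cos(TY),np.sin(TY); d=np.array(p)[:2]-TR; return np.array([c*d[0]+s*d[1],-s*d[0]+c*d[1]]).round(4)
E
python3 -c "
from st import *
o,M=st(); print(tl(o['eef_pos']),delta(w(.077,0,.15),M,o['eef_pos']))"
```

```text
t 5.35 pos [ 0.4514 -0.1789  0.1515] ydir deg 11.8 z [-2.e-04  1.e-04 -1.e+00] F [-0.25 -0.16 -3.  ] open 0.253 q [-0.62  0.07  1.9  -0.    1.17 -0.83]
[-0.15   -0.2209] [0.2209 0.227  0.0015]
```

Emit:
apply_moves(plan=[{"translation":[0.0276,0.0284,0],"angular":[0,0,0],"hand":0.0},{"translation":[0.0276,0.0284,0],"angular":[0,0,0],"hand":0.0},{"translation":[0.0276,0.0284,0],"angular":[0,0,0],"hand":0.0},{"translation":[0.0276,0.0284,0],"angular":[0,0,0],"hand":0.0},{"translation":[0.0276,0.0284,0],"angular":[0,0,0],"hand":0.0},{"translation":[0.0276,0.0284,0],"angular":[0,0,0],"hand":0.0},{"translation":[0.0276,0.0284,0],"angular":[0,0,0],"hand":0.0},{"translation":[0.0276,0.0284,0],"angular":[0,0,0],"hand":0.0},{"translation":[0,0,0],"angular":[0,0,0],"hand":0.0}])

```text
time_s: 6.48
eef_pos: [0.629, 0.086, 0.1502]
eef_rot: [-0.001, 0.63, 0.777, -0.0]
wrist_force: [-0.8, -0.3, -2.7]
opening: 0.25
```

```bash
python3 -c "
from st import *
o,M=st(); print(tl(o['eef_pos']),delta(w(.077,0,.15),M,o['eef_pos']))
c=ctrl.camera('side'); crop(c,200,110,160,130,5,'s3.png')
c=ctrl.camera('top'); crop(c,190,130,160,130,5,'t3.png')"
```

```text
t 6.47 pos [0.629  0.086  0.1502] ydir deg 11.93 z [-1.5e-03  6.0e-04 -1.0e+00] F [-0.79 -0.26 -2.72] open 0.25 q [-0.05  0.39  1.52  0.    1.24 -0.26]
[0.0779 0.0021] [-0.0021 -0.0009  0.0002]
```

View pics/s3.png

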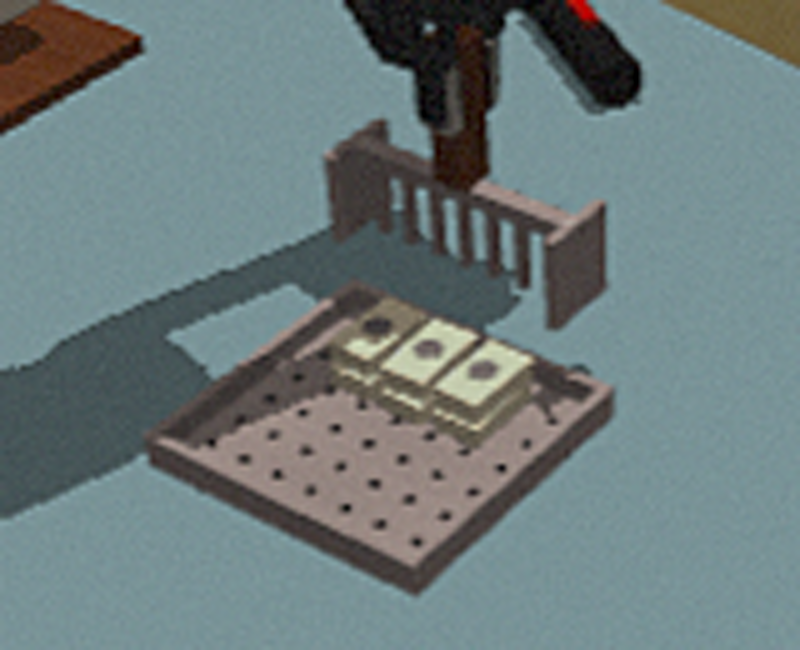

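View pics/t3.png

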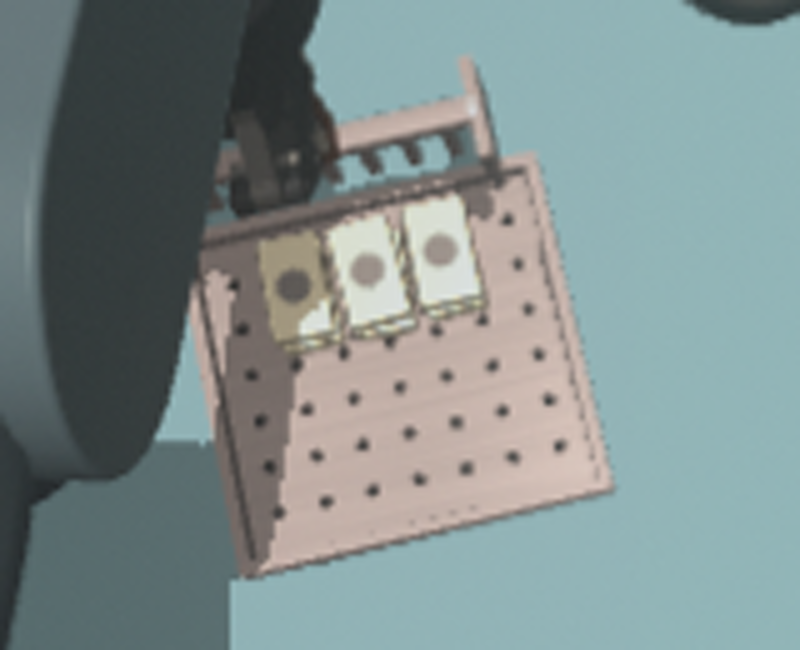

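```bash
python3 -c "
from st import *
c=ctrl.camera('side')
uv=(np.array([(550,328),(338,243)])+.5)/5-.5+[200,110]
for p in back(c,uv,.063): print(p.round(4),tl(p))
st()"
```

```text
[0.623  0.0185 0.063 ] [ 0.0583 -0.0628]
[0.5938 0.1505 0.063 ] [0.0567 0.0724]
t 6.62 pos [0.6278 0.0832 0.1503] ydir deg 11.79 z [-2.3e-03 -3.0e-04 -1.0e+00] F [ 0.44 -0.51 -2.21] open 0.251 q [-0.06  0.39  1.52 -0.    1.24 -0.26]
```

Emit:
apply_moves(plan=[{"translation":[0,0,0.018],"angular":[0,0,0],"hand":0.0},{"translation":[0,0,0.014],"angular":[0,0,0],"hand":0.0},{"translation":[0,0,0.008],"angular":[0,0,0],"hand":0.0},{"translation":[0,0,0],"angular":[0,0,0],"hand":0.0},{"translation":[0,0,0],"angular":[0,0,0],"hand":0.0}])

```text
time_s: 7.25
eef_pos: [0.6292, 0.0835, 0.1117]
eef_rot: [0.0, 0.631, 0.776, 0.0]
wrist_force: [0.5, 0.8, -1.8]
opening: 0.249
```

```bash
python3 -c "
from st import *
o,M=st(); print(tl(o['eef_pos']),delta(w(.077,0,.110),M,o['eef_pos']))
c=ctrl.camera('side'); crop(c,220,130,120,100,6,'s4.png')"
```

```text
t 7.25 pos [0.6292 0.0835 0.1117] ydir deg 11.82 z [ 7.e-04 -0.e+00 -1.e+00] F [ 0.52  0.79 -1.83] open 0.249 q [-0.05  0.43  1.54  0.    1.17 -0.26]
[ 0.0777 -0.0003] [ 0.0003 -0.0007  0.0017]
```

View pics/s4.png

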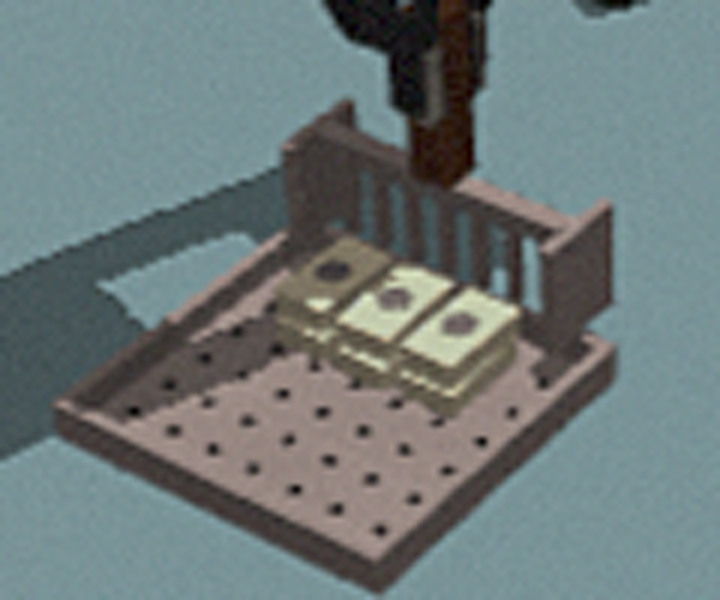

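Emit:
apply_moves(plan=[{"translation":[0,-0.006,0],"angular":[0,0,0],"hand":0.0},{"translation":[0,-0.008,0],"angular":[0,0,0],"hand":0.0},{"translation":[0,-0.01,0],"angular":[0,0,0],"hand":0.0},{"translation":[0,-0.014,0],"angular":[0,0,0],"hand":0.0},{"translation":[0,-0.018,0],"angular":[0,0,0],"hand":0.0},{"translation":[0,-0.018,0],"angular":[0,0,0],"hand":0.0},{"translation":[0,-0.006,0],"angular":[0,0,0],"hand":0.0},{"translation":[0,0,0],"angular":[0,0,0],"hand":0.0}])

```text
time_s: 8.3
eef_pos: [0.5503, 0.0671, 0.1115]
eef_rot: [0.0, 0.631, 0.776, 0.0]
wrist_force: [0.4, 0.6, -3.9]
opening: 0.25
```

```bash
python3 -c "
from st import *
o,M=st(); print(tl(o['eef_pos']))
c=ctrl.camera('side'); crop(c,220,130,120,100,6,'s5.png')"
```

```text
t 8.3 pos [0.5503 0.0671 0.1115] ydir deg 11.81 z [ 3.e-04 -0.e+00 -1.e+00] F [ 0.38  0.56 -3.86] open 0.25 q [-0.09  0.27  1.76 -0.    1.11 -0.3 ]
[-0.0029 -0.0003]
```

View pics/s5.png

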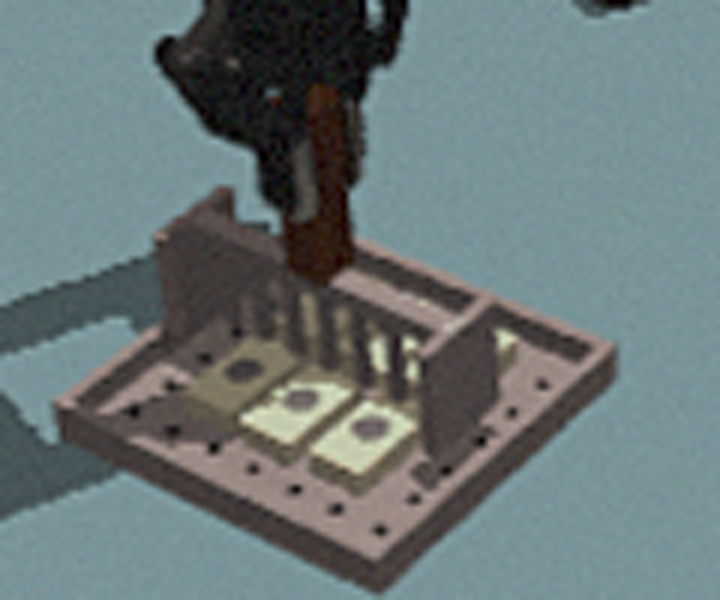

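The three upper blocks appear to have dropped into the near half. I'll lift the rake and check.

Emit:
apply_moves(plan=[{"translation":[0,0,-0.03],"angular":[0,0,0],"hand":0.0},{"translation":[0,0.02,-0.04],"angular":[0,0,0],"hand":0.0},{"translation":[0,0.03,-0.02],"angular":[0,0,0],"hand":0.0},{"translation":[0,0.03,-0.01],"angular":[0,0,0],"hand":0.0},{"translation":[0,0,0],"angular":[0,0,0],"hand":0.0}])

```text
time_s: 8.98
eef_pos: [0.6314, 0.0838, 0.2124]
eef_rot: [0.001, 0.63, 0.776, 0.001]
wrist_force: [-1.0, -0.6, -2.4]
opening: 0.248
```

```bash
python3 -c "
from st import *
o,M=st(); print(tl(o['eef_pos']))
c=ctrl.camera('side'); crop(c,220,130,120,100,6,'s6.png')
c=ctrl.camera('top'); crop(c,215,150,110,100,7,'t6.png')"
```

```text
t 8.97 pos [0.6314 0.0838 0.2124] ydir deg 11.85 z [ 3.4e-03 -1.0e-04 -1.0e+00] F [-0.97 -0.62 -2.44] open 0.248 q [-0.05  0.33  1.46  0.    1.35 -0.26]
[ 0.0799 -0.0005]
```

View pics/s6.png

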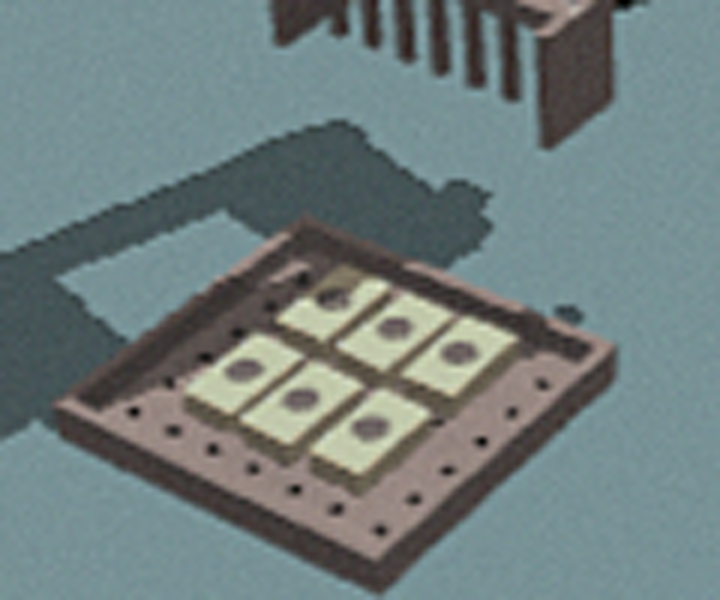

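View pics/t6.png

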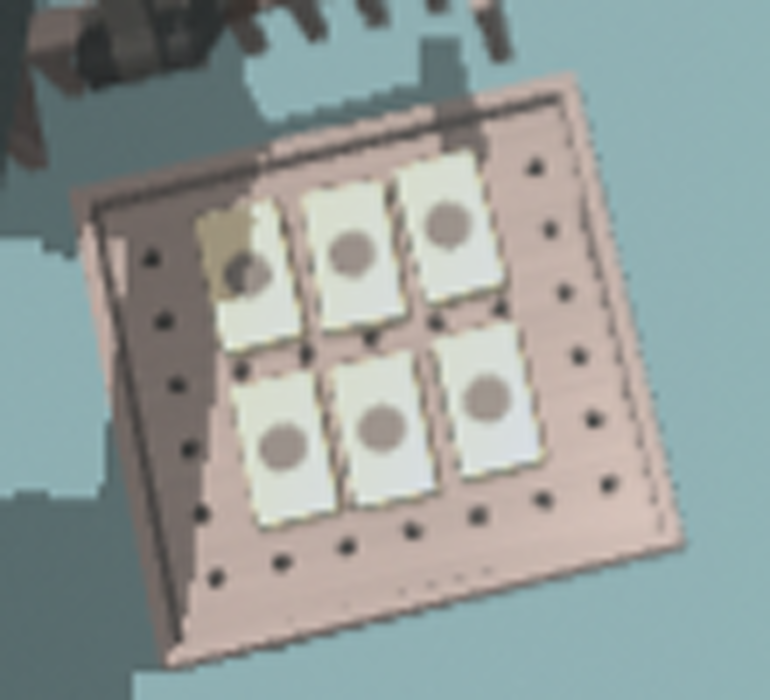

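```bash
python3 -c "
from st import *
c=ctrl.camera('top')
uv=(np.array([(248,275),(352,253),(449,225),(282,447),(381,429),(487,398)])+.5)/7-.5+[215,150]
for p in back(c,uv,.019): print(tl(p))
uv=(np.array([(333,297),(396,327),(459,352),(243,370),(301,399),(370,428)])+.5)/6-.5+[220,130]
c=ctrl.camera('side')
for p in back(c,uv,.019): print(tl(p))"
```

```text
[0.0381 0.0341]
[ 0.0373 -0.0008]
[ 0.039  -0.0339]
[-0.0206  0.0344]
[-0.0223  0.0018]
[-0.0203 -0.0339]
[0.0418 0.038 ]
[0.0404 0.0019]
[ 0.0418 -0.0309]
[-0.0185  0.0368]
[-0.0196  0.0041]
[-0.0181 -0.0313]
```

Both cameras agree on the blocks at z=19 mm: three in the far half at x≈+39 mm and three in the near half at x≈−20 mm, all flat. I'll return the rake to its original clear spot.

Emit:
apply_moves(plan=[{"translation":[-0.0276,-0.0287,0],"angular":[0,0,0],"hand":0.0},{"translation":[-0.0276,-0.0287,0],"angular":[0,0,0],"hand":0.0},{"translation":[-0.0276,-0.0287,0],"angular":[0,0,0],"hand":0.0},{"translation":[-0.0276,-0.0287,0],"angular":[0,0,0],"hand":0.0},{"translation":[-0.0276,-0.0287,0],"angular":[0,0,0],"hand":0.0},{"translation":[-0.0276,-0.0287,0],"angular":[0,0,0],"hand":0.0},{"translation":[-0.0276,-0.0287,0],"angular":[0,0,0],"hand":0.0},{"translation":[-0.0276,-0.0287,0],"angular":[0,0,0],"hand":0.0},{"translation":[0,0,0.04],"angular":[0,0,0.0625],"hand":0.0},{"translation":[0,0,0.03],"angular":[0,0,0],"hand":0.0}])

```text
time_s: 10.42
eef_pos: [0.448, -0.1796, 0.1401]
eef_rot: [-0.0, 0.655, 0.755, -0.0]
wrist_force: [0.1, 0.5, -2.6]
opening: 0.25
```

Emit:
apply_moves(plan=[{"translation":[0,0,0.02],"angular":[0,0,0],"hand":0.0},{"translation":[0,0,0],"angular":[0,0,0],"hand":0.0},{"translation":[0,0,0],"angular":[0,0,0],"hand":0.0}])

```text
time_s: 10.8
eef_pos: [0.4496, -0.1797, 0.1221]
eef_rot: [0.001, 0.654, 0.756, 0.0]
wrist_force: [0.8, -0.3, -2.9]
opening: 0.247
```

```bash
python3 -c "
from st import *
o,M=st()
c=ctrl.camera('side'); crop(c,240,160,160,140,5,'s7.png')"
```

```text
t 10.8 pos [ 0.4496 -0.1797  0.1221] ydir deg 8.24 z [ 9.e-04 -7.e-04 -1.e+00] F [ 0.77 -0.33 -2.92] open 0.247 q [-0.63  0.11  1.93 -0.    1.1  -0.77]
```

View pics/s7.png

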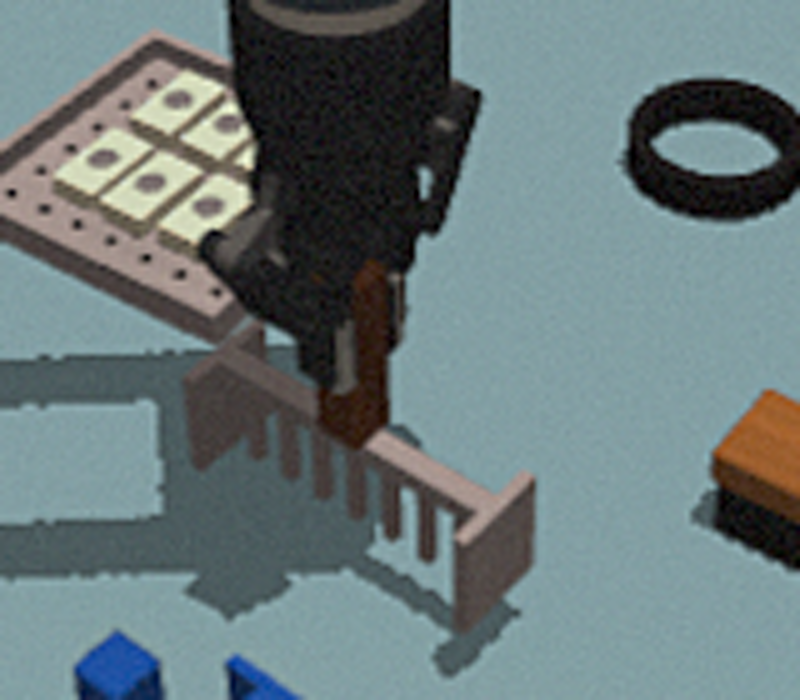

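Emit:
apply_moves(plan=[{"translation":[0,0,0.016],"angular":[0,0,0],"hand":0.0},{"translation":[0,0,0.01],"angular":[0,0,0],"hand":0.0},{"translation":[0,0,0.004],"angular":[0,0,0],"hand":0.0},{"translation":[0,0,0.002],"angular":[0,0,0],"hand":0.0},{"translation":[0,0,0.001],"angular":[0,0,0],"hand":0.0},{"translation":[0,0,0],"angular":[0,0,0],"hand":0.0}])

```text
time_s: 11.6
eef_pos: [0.4495, -0.1796, 0.0885]
eef_rot: [0.0, 0.654, 0.756, 0.0]
wrist_force: [0.2, 1.3, -2.7]
opening: 0.253
```

Emit:
apply_moves(plan=[{"translation":[0,0,0.001],"angular":[0,0,0],"hand":0.0},{"translation":[0,0,0],"angular":[0,0,0],"hand":0.0}])

```text
time_s: 11.85
eef_pos: [0.4494, -0.1796, 0.0874]
eef_rot: [0.0, 0.654, 0.756, 0.0]
wrist_force: [-0.1, 1.0, -2.3]
opening: 0.252
```

Emit:
apply_moves(plan=[{"translation":[0,0,0.001],"angular":[0,0,0],"hand":0.0},{"translation":[0,0,0],"angular":[0,0,0],"hand":0.0}])

```text
time_s: 12.1
eef_pos: [0.4496, -0.1795, 0.0872]
eef_rot: [0.0, 0.654, 0.756, 0.0]
wrist_force: [-2.4, 3.1, 5.9]
opening: 0.253
```

Emit:
apply_moves(plan=[{"translation":[0,0,-0.0005],"angular":[0,0,0],"hand":0.026},{"translation":[0,0,0],"angular":[0,0,0],"hand":0.035},{"translation":[0,0,0],"angular":[0,0,0],"hand":0.06},{"translation":[0,0,0],"angular":[0,0,0],"hand":0.085},{"translation":[0,0,0],"angular":[0,0,0],"hand":0.085},{"translation":[0,0,0],"angular":[0,0,0],"hand":0.085}])

```text
time_s: 12.85
eef_pos: [0.4493, -0.1796, 0.0868]
eef_rot: [-0.0, 0.654, 0.756, -0.0]
wrist_force: [0.2, -0.2, -0.2]
opening: 0.995
```

```bash
python3 -c "
from st import *
o,M=st()
c=ctrl.camera('side'); crop(c,240,160,160,140,5,'s8.png')"
```

```text
t 12.85 pos [ 0.4493 -0.1796  0.0868] ydir deg 8.24 z [-0.  0. -1.] F [ 0.22 -0.18 -0.16] open 0.995 q [-0.63  0.17  1.95 -0.    1.03 -0.77]
```

View pics/s8.png

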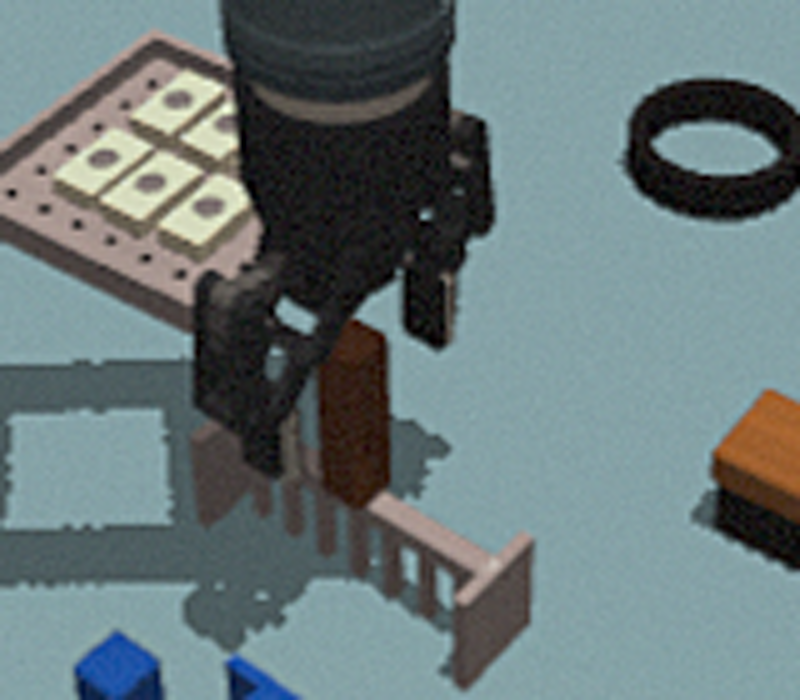

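The gripper is open and the rake is standing free. I'll retreat straight up and away.

Emit:
apply_moves(plan=[{"translation":[0,0,-0.02],"angular":[0,0,0],"hand":0.085},{"translation":[0,0,-0.04],"angular":[0,0,0],"hand":0.085},{"translation":[0,0,-0.04],"angular":[0,0,0],"hand":0.085},{"translation":[0,0,-0.04],"angular":[0,0,0],"hand":0.085},{"translation":[0,-0.05,0],"angular":[0,0,0],"hand":0.085},{"translation":[0,-0.05,0],"angular":[0,0,0],"hand":0.085},{"translation":[0,0,0],"angular":[0,0,0],"hand":0.085},{"translation":[0,0,0],"angular":[0,0,0],"hand":0.085}])

```text
time_s: 13.9
eef_pos: [0.3508, -0.1942, 0.2272]
eef_rot: [0.001, 0.655, 0.756, 0.0]
wrist_force: [0.9, 0.0, -0.1]
opening: 0.996
```

```bash
python3 -c "
from st import *
o,M=st()
for n in ('side','top'):
    c=ctrl.camera(n); cv2.imwrite('pics/%s9.png'%n,c['img'][:,:,::-1])
crop(ctrl.camera('side'),220,150,150,140,5,'s9c.png')"
```

```text
t 13.9 pos [ 0.3508 -0.1942  0.2272] ydir deg 8.19 z [ 1.2e-03 -8.0e-04 -1.0e+00] F [ 0.95  0.03 -0.07] open 0.996 q [-0.8  -0.23  2.02  0.    1.35 -0.95]
```

View pics/side9.png

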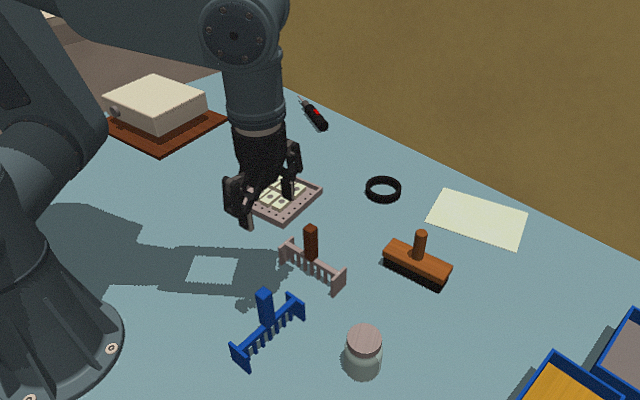

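View pics/top9.png

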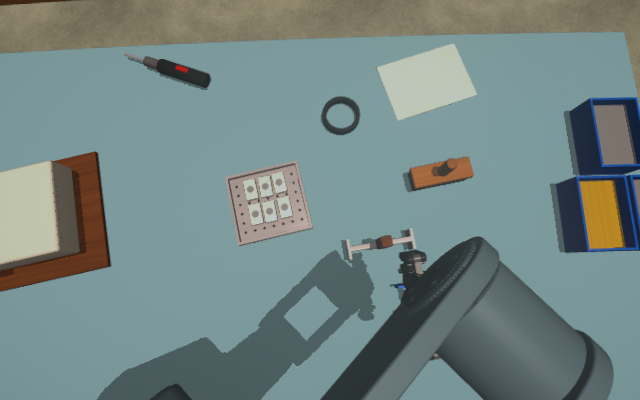

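View pics/s9c.png

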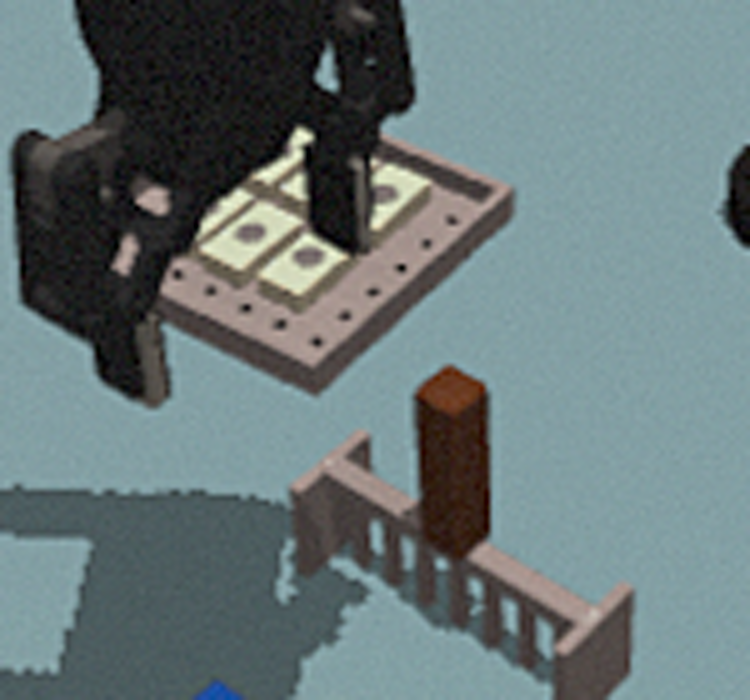

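The rake stands upright at (380,242) in the top view. The six blocks lie flat in two rows of three at (269,199), and the brush, jar and tape haven't moved. The gripper touches nothing.

```bash
python3 -c "
from bench import ctrl
print(ctrl.hand_in())"
```

```text
the job is handed in; nothing more can be done
None
```

I took the steel rake by its handle and pulled the top three blocks off the heap in one stroke. The rake is back upright on the bench where it had stood, and the job was handed in at about 14 s of the 53 s allowed.

- **Blocks:** All six lie flat inside the tray, three in the far half (about +39 mm along the tray) and three in the near half (about −20 mm). The two cameras agreed to within about 4 mm, and none rests on another. The gripper never touched a block.
- **Rake:** It stands upright and free, well clear of the tray.
- **Other things:** In the last pictures the brush, jar and tape looked unmoved, compared by eye only. The robot was touching nothing. The wrist forces I read stayed under 7 N.

No check failed. The last side view had two of the blocks partly hidden by the gripper, so for those I relied on the top view and the earlier side view.

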